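# Set up the dial balance with the check weight

### The arm

A 6-joint arm with a two-finger parallel gripper is mounted at the origin on the work surface. World frame = base frame: x ahead of the robot, y to its left, z up, the work surface at z = 0. Lengths are in m, angles in degrees, forces in N, time in s.
With the tool pointing down it reaches from about 0.35 to 0.875 m from the base axis. Payload 4.2 kg.
Tool frame: the origin (TCP) lies between the finger pads; the fingertips stand 11 mm ahead of it and the grasp point (between the pads) lies 8 mm behind it; z points along the fingers, y is the direction in which the jaws open and shut (so a half turn about z gives the same grasp; the last joint's range is limited). The gripper opens to 87 mm and grips with 3 to 60 N. Pads are 19 mm wide; open, the fingers measure 117 mm over their backs; the gripper's body (75 mm by 190 mm) begins 51 mm behind the grasp point.
Start: joints at [78.3, 22.042, 0.453, 0, -68.411, -14.817], TCP at [0.279, 0.559, 0.234] pointing down, gripper open.
Joint ranges: [-179.83, 179.83], [-69.29, 118.12], [-61.27, 80.66], [-181.25, 117.63], [-171.15, -9.14], [-177.46, 177.46]. Speed limits (degrees/s): [159.86, 159.86, 180, 180, 180, 180].

### API

Orientations are given as a 3x3 rotation matrix whose columns are the frame's x, y, z axes.
In Python, from station import sense, capture, get_calibration, finish_job, search_frame, cut_out gives the robot as it stands.
- The arm moves only by the tool arm_command, never from a script. Its argument "rows" is a list of rows, each an object with "fingers": the opening in per cent of the stroke, from 0 (shut) to 100 (fully open); "travel": the shift along the tool's x, y, z in cm, a list of three; "roll": the turn about the tool's z in degrees. A call has 1 to 10 rows; each row is the pose to reach, as a shift and turn from the pose commanded when the call began, along the tool's axes at that moment; what a row does not reach only later rows make up. A row lasts 1/10 s, in which the tool goes at most 50 mm and 8.59 degrees, less where a joint would pass 70% of its speed; a pose out of reach is approached as far as the arm can. A call with a gripper value outside its range is refused whole. The fingers move at their own pace and stop on an object; the grip force is fixed at half the most. Time passes only in rows, so rows that repeat a pose let the fingers close. It gives the time, the measured TCP pose, the force and the opening at its end, in the units of the state.
- sense(): the state, without advancing time (a new reading comes with each control period).
- capture(name): name is "scene" or "side" or "wrist"; returns (picture, depth): 384x512x3 uint8, red, green, blue; 384x512 float32, m along the optical axis (not along the pixel's ray), 0 where there is no reading.
- get_calibration(name): a dict with "fov_y" (degrees; the focal length in pixels is half the picture's height over the tangent of half this angle, whatever the lens; pixels are square), "cx", "cy" (the principal point, pixels), "origin" and "attitude" of the camera in the world; the wrist camera has in their place "mount" (4x4, takes a point from camera to tool coordinates, whose origin is the TCP and whose axes are the flange's). Camera axes: x right, y down, z forward; pixel columns grow to the right and rows downward; lengths in m; the calibration is good to about 2 mm. The wrist camera is an equidistant fisheye: a pixel r from the principal point sees the ray r / f radians off the axis. A picture is of the moment at which its call begins: read the wrist's pose just before it. get_calibration takes no time and is no camera call.
- finish_job(): hands the job in, once; it reports no verdict.
Trained networks look in the newest picture that a camera, given by its name, has taken for a name from the list of things; names that differ only in an ending like _2 or _b are one class to them, and where a whole thing is asked for, a point or a joint stands for the part that bears it (a point fixed in the world has none). Each returns a list of dicts, best first, with "p" (0 to 1); they miss things now and then, are a little off and sometimes report something else, mostly with a low value. They report only what shows in the picture. A call takes as long as a camera call. They do not tell look-alikes from the thing itself.
- search_frame(camera, label): "position" ([x, y, z] in m, in world coordinates, good to about 4 mm: the middle of the surface that is visible of it).
- cut_out(camera, label): "mask" (384x512 bool, what is visible of it).
The state is a dict: "time_s": time; "joints": joint angles; "joint_velocities": joint speeds; "effort": joint torques, N m; "tcp_pos": TCP position; "ee_rot": TCP orientation; "wrist_force": force on the tool from outside, world axes, zero at the start; "moment": the same for the moment, N m; "gripper_width": opening from 0.0 (shut) to 1.0 (fully open).
Only numpy, scipy, OpenCV 4.12 (cv2) and the standard library are available. Lean on these libraries where they do the work, as an engineer would, in place of code of your own. Each camera call takes 0.05 s, during which the arm holds its last target. There are 200 camera calls.

### The job

Check the dial balance: lift the larger of the two hanging check weights up and off its hook and set it down gently, upright, in the middle of the balance's pan, and let go of it. Then turn the balance's dial knob clockwise until its pointer is in line with the steel index tab at the dial's edge, and leave it there. Leave the smaller weight hanging, and the bottle, tip box and tube rack where they are.

Things in the scene. Friction and masses are not known exactly. Their poses are not given: they have to be found in the camera images.
- balance: Fixed white dial balance, 200 x 340 mm base, 30 mm high. Origin: centre of its underside; x away from the operator, y to its left, z up. Pan on the +y half, and on the -y half a panel (164 mm wide, its top from 36 to 96 mm high) that slopes 0.35 rad (20 degrees), facing up and to -x.
- pan_top (a point): Centre of the top of the round steel pan, 110 mm across, 4 mm thick, flat without rim, 80 mm above the bench. It is on a spring (0.9 N/mm, 12 mm travel) and sinks 5 to 10 mm under the big weight. z up.
- dial (a joint): Angle of the dial knob, rad, 0 to 4.7 between stops, grows clockwise seen from above; friction torque about 0.12 N m. It stays where it is left.
- dial_grip (a point): On the axis of the black dial knob, 34 mm above the panel, at the height to grip its bar. z axis: the knob's axis, out of the panel (20 degrees off vertical); x axis: along the bar to the pointer, turns with the knob. Skirt 80 mm across, up to 11 mm above the panel; bar grip 70 (x) x 14 (y) mm, 11 to 46 mm above the panel, a white line on its pointer half.
- dial_pointer (a point): Tip of the dial's pointer nose, 52 mm from the knob's axis, 4 mm above the panel.
- index (a joint): Angle of the index tab, on the same scale as the dial: the pointer is in line with it when the two values are equal. It is set by the lab and stays put.
- index_tip (a point): The point, 52 mm from the knob's axis and 4 mm above the panel, at which the pointer's tip must stop: the inner tip of the small dark steel index tab (25 x 9 mm) that lies on the panel around the knob.
- stand: Fixed stand: base plate 150 x 220 x 14 mm, two posts 130 mm apart, each with a hook of 8 mm bar that reaches to -x and dips, 190 mm above the bench. Hook tip 36 mm to -x of the dip, 18 mm above it; posts 55 mm to +x, 16 mm above it. Origin: under and midway between the dips; axes as the balance's. A weight comes off when raised 22 to 30 mm, then drawn 60 mm to -x.
- big_weight: The larger steel check weight, 0.5 to 0.75 kg, 146 mm high in all: cylinder 56 mm across and 48 mm high, above it an eye (opening 26 mm wide in y, 36 mm high) through which the hook passes along x, above it a flat grip tab 20 mm (x) by 14 mm (y) by 48 mm high. Origin: underside of the eye's top bar (on the hook); 90 mm above the weight's foot. z up.
- big_weight_grip (a point): Middle of the big weight's grip tab, 36 mm above its origin, 126 mm above its foot; the tab reaches 20 mm higher and 28 mm lower. Grip it across y from above.
- big_weight_foot (a point): Centre of the underside of the big weight.
- small_weight: The smaller check weight, 34 mm across, with the same eye and tab, 132 mm high in all, on the other hook (which hook varies). Origin: underside of the eye's top bar. Leave it hanging.
- wash_bottle: White bottle, 66 mm across, 170 mm high, standing. Origin under its centre. Leave it.
- tip_box: Grey closed box 85 x 125 x 60 mm. Origin under its centre. Leave it.
- tube_rack: Clear rack of white tubes, 70 x 160 mm, 70 mm high. Origin under its centre. Leave it.
Not all that is in view belongs to the job. Leave any brown or purple look-alike of the big_weight alone.

How it is judged (in metres and radians):
On the way, in this order (a step that is already met when the one before it is completed fails the run):
1. the big weight stands upright and released in the middle of the pan (horizontal distance between big_weight_foot and pan_top below 0.025 m and distance between big_weight_foot and pan_top below 0.027 m and contact force between big_weight and pan above 2 N and angle between big_weight's own z axis and vertical below 0.1 rad and contact force between the fingers and big_weight below 0.1 N), for 0.2 s.
2. the dial's pointer is in line with the index tab (distance between dial_pointer and index_tip below 0.0045 m), for 0.2 s.
At the end, for the whole second after the job is handed in: The dial's pointer tip is within 4.5 mm (5 degrees) of the index tip; the big weight stands upright (0.1 rad) and still on the pan, within 25 mm of its centre; the small weight hangs within 20 mm of its start; bottle, tip box and tube rack are within 30 mm of theirs (distance between dial_pointer and index_tip below 0.0045 m and horizontal distance between big_weight_foot and pan_top below 0.025 m and distance between big_weight_foot and pan_top below 0.027 m and contact force between big_weight and pan above 2 N and angle between big_weight's own z axis and vertical below 0.1 rad and linear speed of big_weight below 0.02 m/s and distance of small_weight from where it was at the start of the episode below 0.02 m and distance of each of wash_bottle, tip_box, tube_rack from where it was at the start of the episode below 0.03 m); the robot touches nothing.
It fails at once if the big weight is dropped (faster than 0.5 m/s close to the pan, as after a fall of about 13 mm) or rammed on to the pan (over 60 N) (contact force between big_weight and pan above 60 N or (distance between big_weight_foot and pan_top below 0.04 m and linear speed of big_weight above 0.5 m/s)).
It fails at once if the small weight is displaced by more than 30 mm (distance of small_weight from where it was at the start of the episode above 0.03 m).
It fails at once if the bottle, tip box or tube rack is pushed by more than 30 mm (distance of any of wash_bottle, tip_box, tube_rack from where it was at the start of the episode above 0.03 m).
It also fails if it takes over 72 s, if anything falls off the work surface, if the arm or the gripper's body presses on something with over 40 N, if the wrist force passes 120 N, or if a joint passes its speed limit or range.

## Working session

There is one attempt and no reset: what is moved stays moved. The work goes in short steps, Python scripts to look and compute and a tool call to move; the robot and the scene stay as the last step left them, time stands still between calls to the robot, and variables do not carry over. Pictures are saved under pics/ and viewed, about 8 in all and at most 12, crops included, and the job is handed in when it is done.

Besides the shell and the picture viewer there is one more tool, called after "Emit:" by a JSON object that holds its "op" and its "data". arm_command: Moves the arm, as the interface text tells. Its arguments: {"type":"object","properties":{"rows":{"type":"array","items":{"type":"object","properties":{"fingers":{"type":"number"},"travel":{"type":"array","items":{"type":"number"}},"roll":{"type":"number"}}}}},"required":["rows"]}

```bash
mkdir -p pics; cat > h.py <<'E'
import numpy as np, cv2
from station import *
def cal(n):
    c=get_calibration(n); f=192/np.tan(np.radians(c["fov_y"])/2); return c,f
def world(n,depth,u,v):
    c,f=cal(n); u=np.asarray(u,float);v=np.asarray(v,float)
    d=depth[v.astype(int),u.astype(int)]
    P=np.stack([(u-c["cx"])/f*d,(v-c["cy"])/f*d,d],-1)
    return P@np.array(c["attitude"]).T+np.array(c["origin"])
def project(n,p):
    c,f=cal(n); q=(np.array(p)-np.array(c["origin"]))@np.array(c["attitude"])
    return q[0]/q[2]*f+c["cx"],q[1]/q[2]*f+c["cy"]
def save(im,name): cv2.imwrite("pics/"+name,im[...,::-1])
E
python3 - <<'E'
from h import *
s=sense();print(s["time_s"],s["tcp_pos"],np.round(s["ee_rot"],3).tolist(),s["wrist_force"])
ims=[]
for n in("scene","side"):
    im,d=capture(n); np.save(n+"_d.npy",d);np.save(n+"_i.npy",im);ims.append(im)
    c=get_calibration(n);print(n,c["fov_y"],np.round(c["origin"],3),np.round(c["attitude"],3).tolist())
    for l in("balance","pan_top","dial_grip","dial_pointer","index","stand","big_weight","small_weight","wash_bottle","tip_box","tube_rack"):
        try:
            r=search_frame(n,l); print(l,[(np.round(x["position"],3).tolist(),round(x["p"],2),[int(k) for k in project(n,x["position"])]) for x in r])
        except Exception as e: print(l,e)
save(ims[0],"scene1.png");save(ims[1],"side1.png")
E
```

```text
0.0 [0.27877629 0.55873087 0.23245963] [[0.895, -0.447, -0.001], [-0.447, -0.895, -0.002], [0.0, 0.002, -1.0]] [-0.23851587  0.1107241   0.50994096]
scene 48.895731346195426 [1.566 0.903 1.004] [[-0.684, 0.385, -0.62], [0.73, 0.384, -0.566], [0.02, -0.839, -0.543]]
balance [([0.536, -0.173, 0.049], 0.57, [233, 186]), ([0.479, 0.598, 0.09], 0.45, [415, 261]), ([0.564, 0.301, 0.148], 0.42, [325, 218])]
pan_top [([0.496, -0.127, 0.08], 0.77, [248, 180])]
dial_grip [([0.481, -0.284, 0.089], 0.55, [224, 164])]
dial_pointer [([0.481, -0.286, 0.086], 0.64, [224, 164])]
index []
stand [([0.597, 0.242, 0.016], 0.73, [302, 244])]
big_weight [([0.527, 0.44, 0.053], 0.91, [362, 253]), ([0.446, 0.392, 0.053], 0.61, [362, 236]), ([0.568, 0.303, 0.151], 0.59, [325, 218]), ([0.531, -0.556, 0.052], 0.49, [177, 154])]
small_weight []
wash_bottle [([0.479, 0.597, 0.091], 0.96, [415, 260])]
tip_box [([0.53, -0.558, 0.05], 0.58, [177, 154])]
tube_rack [([0.795, -0.002, 0.05], 0.63, [214, 231]), ([0.478, 0.6, 0.089], 0.45, [416, 261]), ([0.497, -0.125, 0.079], 0.33, [248, 181])]
side 54.398128574389204 [0
[... 199 characters left out ...]
284, 152]), ([0.51, -0.562, 0.059], 0.33, [277, 119])]
dial_pointer [([0.482, -0.282, 0.087], 0.66, [284, 152])]
index [([0.584, 0.266, 0.016], 0.25, [261, 261])]
stand [([0.58, 0.266, 0.017], 0.9, [262, 261])]
big_weight [([0.554, 0.307, 0.15], 0.84, [269, 254]), ([0.443, 0.402, 0.05], 0.73, [299, 290]), ([0.515, 0.443, 0.056], 0.64, [279, 300]), ([0.583, 0.266, 0.012], 0.41, [261, 262])]
small_weight [([0.565, 0.176, 0.153], 0.65, [266, 223]), ([0.554, 0.306, 0.155], 0.65, [269, 253]), ([0.479, -0.282, 0.082], 0.28, [284, 153])]
wash_bottle []
tip_box [([0.512, -0.563, 0.058], 0.82, [276, 119]), ([0.556, 0.307, 0.154], 0.19, [268, 253])]
tube_rack [([0.778, 0.001, 0.05], 0.98, [217, 203])]
```

```bash
python3 - <<'E'
from h import *
a=np.load("scene_i.npy");b=np.load("side_i.npy")
A=cv2.resize(a[110:320,130:470],None,fx=2.2,fy=2.2,interpolation=cv2.INTER_CUBIC)
B=cv2.resize(b[90:330,200:330],None,fx=2.2,fy=2.2,interpolation=cv2.INTER_CUBIC)
save(cv2.resize(a[110:320,130:470],(800,494),interpolation=cv2.INTER_CUBIC),"c1.png")
save(cv2.resize(b[90:330,180:340],(400,600),interpolation=cv2.INTER_CUBIC),"c2.png")
E
```

```text
(no output)
```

View pics/c1.png

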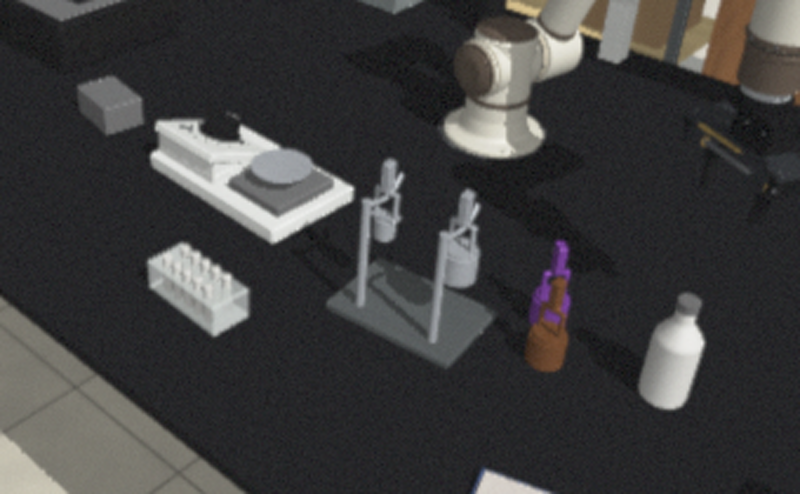

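View pics/c2.png

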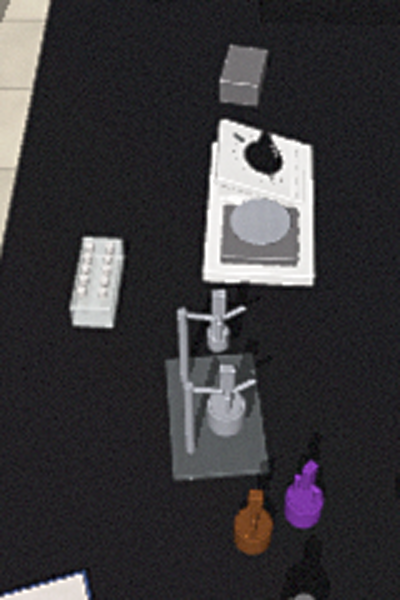

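The steel pair hangs on the stand. At c1 (460,255) the wide cylinder is the big weight; at c1 (385,215) the narrow one is the small weight. The purple (553,290) and brown (547,340) ones standing on the bench are look-alikes. Next I'll measure from the depth cloud.

```bash
python3 - <<'E'
from h import *
vv,uu=np.mgrid[0:384,0:512]
for n in("scene","side"):
    d=np.load(n+"_d.npy");W=world(n,d,uu.ravel(),vv.ravel());ok=d.ravel()>0
    W=W[ok]; I=np.load(n+"_i.npy").reshape(-1,3)[ok].astype(int)
    def sel(lo,hi): return np.all((W>lo)&(W<hi),1)
    for nm,y0,y1 in(("big",.25,.36),("small",.12,.23)):
        t=W[sel((.48,y0,.222),(.64,y1,.27))]; print(n,nm,"tab",len(t),t.mean(0).round(4),t.min(0).round(3),t.max(0).round(3))
        t=W[sel((.48,y0,.105),(.60,y1,.152))]; print("  cyl",len(t),t.mean(0).round(4),np.percentile(t,3,0).round(3),np.percentile(t,97,0).round(3))
    t=W[sel((.38,-.25,.074),(.62,0,.09))]; c,r=cv2.minEnclosingCircle(t[:,:2].astype(np.float32));print("pan",len(t),t.mean(0).round(4),np.round(c,4),r)
    k=sel((.33,-.5,.02),(.7,.08,.2))&(I.sum(1)>420)
    print("bal",cv2.minAreaRect(W[k][:,:2].astype(np.float32)))
    k=sel((.33,-.42,.03),(.7,-.2,.2))&(I.max(1)<70)
    t=W[k];print("knob",len(t),t.mean(0).round(4),np.percentile(t,97,0).round(3),np.percentile(t,3,0).round(3))
E
```

```text
scene big tab 47 [0.5581 0.2959 0.2369] [0.545 0.287 0.222] [0.567 0.302 0.248]
  cyl 180 [0.5682 0.3076 0.1319] [0.54  0.287 0.107] [0.583 0.322 0.151]
scene small tab 51 [0.5705 0.1662 0.2359] [0.554 0.156 0.222] [0.58  0.175 0.247]
  cyl 91 [0.5755 0.1698 0.1355] [0.561 0.15  0.116] [0.586 0.182 0.151]
pan 367 [ 0.5026 -0.1439  0.0807] [ 0.5159 -0.1645] 0.0986558124423027
bal ((0.48594826459884644, -0.2092200219631195), (0.3452506363391876, 0.2141987383365631), 86.88215637207031)
knob 168 [ 0.4823 -0.2911  0.0929] [ 0.511 -0.261  0.112] [ 0.464 -0.325  0.075]
side big tab 39 [0.5509 0.2976 0.2396] [0.542 0.288 0.223] [0.56  0.303 0.25 ]
  cyl 140 [0.5537 0.3093 0.1345] [0.526 0.282 0.107] [0.599 0.322 0.151]
side small tab 35 [0.5637 0.1679 0.2386] [0.556 0.156 0.222] [0.571 0.174 0.249]
  cyl 51 [0.5646 0.1742 0.1361] [0.547 0.159 0.118] [0.578 0.184 0.151]
pan 421 [ 0.4957 -0.1435  0.0808] [ 0.5106 -0.1645] 0.09824071079492569
bal ((0.4838128387928009, -0.20888009667396545), (0.346426397562027, 0.19896355271339417), 87.4129409790039)
knob 148 [ 0.4783 -0.2864  0.0886] [ 0.506 -0.257  0.113] [ 0.448 -0.32   0.066]
```

Emit:
{"op": "arm_command", "data": {"rows": [{"fingers": 100,"travel": [3,1,-4],"roll": -3},{"fingers": 100,"travel": [7,2.3,-7],"roll": -6},{"fingers": 100,"travel": [11,3.5,-7],"roll": -10},{"fingers": 100,"travel": [15,4.8,-7],"roll": -13},{"fingers": 100,"travel": [19,6,-7],"roll": -17},{"fingers": 100,"travel": [23,7.2,-7],"roll": -21},{"fingers": 100,"travel": [27,8.5,-7],"roll": -25},{"fingers": 100,"travel": [31,9.8,-7],"roll": -29},{"fingers": 100,"travel": [34,10.7,-7],"roll": -32},{"fingers": 100,"travel": [36.2,11.4,-7],"roll": -32}]}}

```text
time_s: 2.2
tcp_pos: [0.5534, 0.2939, 0.3035]
ee_rot: [[0.996, 0.095, -0.0], [0.095, -0.996, -0.0], [-0.0, 0.0, -1.0]]
wrist_force: [0.5, 0.3, 0.2]
gripper_width: 1.0
```

Emit:
{"op": "arm_command", "data": {"rows": [{"fingers": 100,"travel": [0,0,0],"roll": 0},{"fingers": 100,"travel": [0,0,0],"roll": 0}]}}

```text
time_s: 2.4
tcp_pos: [0.5521, 0.2953, 0.3033]
ee_rot: [[0.996, 0.094, -0.0], [0.094, -0.996, -0.0], [-0.0, 0.0, -1.0]]
wrist_force: [-0.6, 0.5, 0.7]
gripper_width: 1.002
```

```bash
cat >> h.py <<'E'
def wpose():
    s=sense(); return np.array(s["tcp_pos"]),np.array(s["ee_rot"])
def wrist():
    p,R=wpose(); im,d=capture("wrist"); c=get_calibration("wrist"); f=192/np.tan(np.radians(c["fov_y"])/2)
    v,u=np.mgrid[0:384,0:512].astype(float); x=u-c["cx"];y=v-c["cy"];r=np.hypot(x,y)+1e-9;th=r/f
    k=np.tan(np.minimum(th,1.5))/r
    C=np.stack([x*k*d,y*k*d,d],-1); M=np.array(c["mount"])
    T=C@M[:3,:3].T+M[:3,3]; W=T@R.T+p
    return im,d,W,p,R
def wproj(P,p,R):
    c=get_calibration("wrist"); f=192/np.tan(np.radians(c["fov_y"])/2);M=np.array(c["mount"])
    q=((np.atleast_2d(P)-p)@R-M[:3,3])@M[:3,:3]; r=np.hypot(q[:,0],q[:,1]);th=np.arctan2(r,q[:,2])
    return np.stack([c["cx"]+f*th*q[:,0]/r,c["cy"]+f*th*q[:,1]/r],1)
E
python3 - <<'E'
from h import *
im,d,W,p,R=wrist();print(p,R.round(3).tolist(),get_calibration("wrist")["mount"])
o=im.copy()
for q in wproj([[.552,.295,.25],[.565,.167,.25]],p,R): print(q); cv2.circle(o,tuple(int(t) for t in q),2,(255,0,0),-1)
save(cv2.resize(o,(800,600)),"w1.png")
m=(d>0)
for y0,y1 in((.25,.34),(.13,.21)):
    t=W[m&(W[...,2]>.225)&(W[...,2]<.262)&(W[...,1]>y0)&(W[...,1]<y1)&(abs(W[...,0]-.555)<.035)]
    t=t[t[:,2]>np.percentile(t[:,2],30)] if len(t) else t
    print(len(t),t.mean(0).round(4),np.percentile(t,3,0).round(4),np.percentile(t,97,0).round(4),cv2.minAreaRect(t[:,:2].astype(np.float32)))
E
```

```text
[0.55213081 0.2953105  0.30330636] [[0.996, 0.094, -0.0], [0.094, -0.996, -0.0], [-0.0, 0.0, -1.0]] [[ 1.05723437e-03 -9.62270250e-01 -2.72093456e-01  7.38715859e-02]
 [ 9.99999252e-01  8.49865856e-04  8.79965834e-04  1.45085824e-04]
 [-6.15522004e-04 -2.72094183e-01  9.62270428e-01 -1.51723641e-01]
 [ 0.00000000e+00  0.00000000e+00  0.00000000e+00  1.00000000e+00]]
[254.9725573  213.28097056]
[413.73376004 210.37107779]
402 [0.5523 0.2931 0.2461] [0.5433 0.2869 0.2452] [0.5612 0.2992 0.247 ] ((0.5525262355804443, 0.2931288480758667), (0.019801538437604904, 0.012821256183087826), 5.355007171630859)
437 [0.5658 0.1663 0.2448] [0.5556 0.1586 0.2387] [0.575  0.1719 0.2473] ((0.5651723146438599, 0.16464115679264069), (0.020200559869408607, 0.014845380559563637), 3.538855791091919)
```

View pics/w1.png

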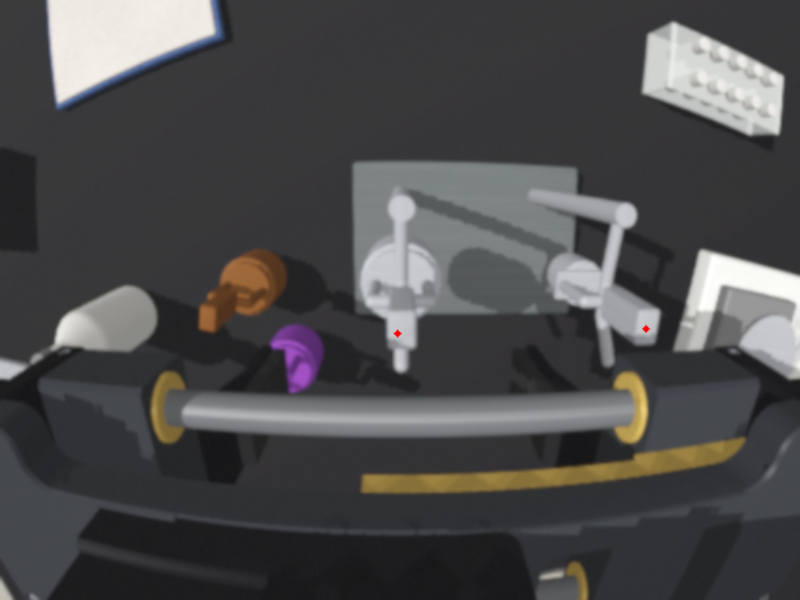

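The wrist view confirms it: the steel big weight is at (400,300), centred under the gripper, and the small one is at (620,300). The tab measures (0.5525, 0.293) with its top at z 0.247. Descending now.

Emit:
{"op": "arm_command", "data": {"rows": [{"fingers": 100,"travel": [0,0.2,1.5],"roll": 0},{"fingers": 100,"travel": [0,0.2,3.5],"roll": 0},{"fingers": 100,"travel": [0,0.2,5.5],"roll": 0},{"fingers": 100,"travel": [0,0.2,7.5],"roll": 0},{"fingers": 100,"travel": [0,0.2,8.4],"roll": 0},{"fingers": 100,"travel": [0,0.2,8.4],"roll": 0},{"fingers": 50,"travel": [0,0.2,8.4],"roll": 0},{"fingers": 30,"travel": [0,0.2,8.4],"roll": 0},{"fingers": 0,"travel": [0,0.2,8.4],"roll": 0},{"fingers": 0,"travel": [0,0.2,8.4],"roll": 0}]}}

```text
time_s: 3.45
tcp_pos: [0.5524, 0.2938, 0.2203]
ee_rot: [[0.995, 0.096, 0.001], [0.096, -0.995, 0.001], [0.001, -0.001, -1.0]]
wrist_force: [-0.2, 0.0, -0.4]
gripper_width: 0.723
```

Emit:
{"op": "arm_command", "data": {"rows": [{"fingers": 0,"travel": [0,0,0],"roll": 0},{"fingers": 0,"travel": [0,0,0],"roll": 0},{"fingers": 0,"travel": [0,0,0],"roll": 0},{"fingers": 0,"travel": [0,0,0],"roll": 0},{"fingers": 0,"travel": [0,0,0],"roll": 0}]}}

```text
time_s: 3.95
tcp_pos: [0.5522, 0.2936, 0.2195]
ee_rot: [[0.995, 0.095, -0.0], [0.095, -0.995, -0.0], [-0.0, 0.0, -1.0]]
wrist_force: [0.3, 0.0, 0.4]
gripper_width: 0.265
```

Emit:
{"op": "arm_command", "data": {"rows": [{"fingers": 0,"travel": [0,0,0],"roll": 0},{"fingers": 0,"travel": [0,0,0],"roll": 0},{"fingers": 0,"travel": [0,0,0],"roll": 0},{"fingers": 0,"travel": [0,0,0],"roll": 0},{"fingers": 0,"travel": [0,0,0],"roll": 0}]}}

```text
time_s: 4.45
tcp_pos: [0.5522, 0.2938, 0.2195]
ee_rot: [[0.995, 0.096, 0.0], [0.096, -0.995, 0.0], [0.0, -0.0, -1.0]]
wrist_force: [1.7, 0.6, -0.2]
gripper_width: 0.16
```

Emit:
{"op": "arm_command", "data": {"rows": [{"fingers": 0,"travel": [0,0,-0.4],"roll": 0},{"fingers": 0,"travel": [0,0,-0.9],"roll": 0},{"fingers": 0,"travel": [0,0,-1.4],"roll": 0},{"fingers": 0,"travel": [0,0,-1.9],"roll": 0},{"fingers": 0,"travel": [0,0,-2.4],"roll": 0},{"fingers": 0,"travel": [0,0,-2.6],"roll": 0},{"fingers": 0,"travel": [0,0,-2.6],"roll": 0},{"fingers": 0,"travel": [0,0,-2.6],"roll": 0}]}}

```text
time_s: 5.25
tcp_pos: [0.5521, 0.2936, 0.2454]
ee_rot: [[0.995, 0.096, -0.0], [0.096, -0.995, -0.0], [-0.0, 0.0, -1.0]]
wrist_force: [1.0, 1.0, -5.4]
gripper_width: 0.158
```

Emit:
{"op": "arm_command", "data": {"rows": [{"fingers": 0,"travel": [-0.5,0,0],"roll": 0},{"fingers": 0,"travel": [-1.2,0,0],"roll": 0},{"fingers": 0,"travel": [-2,0,0],"roll": 0},{"fingers": 0,"travel": [-3,0,0],"roll": 0},{"fingers": 0,"travel": [-4,0,0],"roll": 0},{"fingers": 0,"travel": [-5,0,0],"roll": 0},{"fingers": 0,"travel": [-6,0,0],"roll": 0},{"fingers": 0,"travel": [-6.7,0,0],"roll": 0},{"fingers": 0,"travel": [-7,0,0],"roll": 0},{"fingers": 0,"travel": [-7,0,0],"roll": 0}]}}

```text
time_s: 6.25
tcp_pos: [0.4822, 0.287, 0.2458]
ee_rot: [[0.995, 0.096, 0.0], [0.096, -0.995, 0.0], [0.0, -0.0, -1.0]]
wrist_force: [0.0, 0.3, -6.1]
gripper_width: 0.16
```

```bash
python3 - <<'E'
from h import *
s=sense();print(s["tcp_pos"],s["wrist_force"],s["moment"])
a,d=capture("side");np.save("side_d2.npy",d)
save(cv2.resize(a[90:330,180:340],(400,600),interpolation=cv2.INTER_CUBIC),"c3.png")
E
```

```text
[0.48224089 0.28700983 0.24582829] [ 0.03562371  0.26704412 -6.12012897] [ 0.00628716 -0.00507985 -0.03271459]
```

View pics/c3.png

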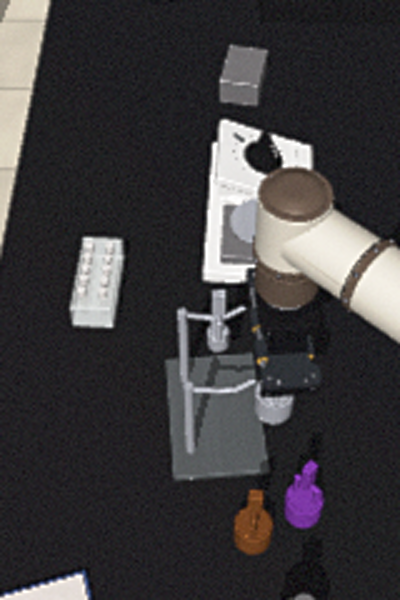

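Big weight is off the hook at (275,400), and the small one still hangs at (218,330). Next, an accurate pan centre.

```bash
python3 - <<'E'
from h import *
from scipy.optimize import least_squares
vv,uu=np.mgrid[0:384,0:512]
for n in("scene","side"):
    d=np.load(n+"_d.npy");W=world(n,d,uu.ravel(),vv.ravel());I=np.load(n+"_i.npy").reshape(-1,3).astype(int)
    k=(d.ravel()>0)&(W[:,2]>.072)&(W[:,2]<.09)&(W[:,1]>-.205)&(W[:,1]<-.04)&(W[:,0]>.4)&(W[:,0]<.58)
    t=W[k][:,:2]; print(len(t),W[k][:,2].mean(),cv2.minEnclosingCircle(t.astype(np.float32)),cv2.minAreaRect(t.astype(np.float32)),t.mean(0))
    # base top
    k=(d.ravel()>0)&(abs(W[:,2]-.03)<.008)&(W[:,1]>-.45)&(W[:,1]<.03)&(W[:,0]>.35)&(W[:,0]<.63)&(I.sum(1)>400)
    b=W[k];print("base",len(b),cv2.boxPoints(cv2.minAreaRect(b[:,:2].astype(np.float32))).round(3).tolist())
E
```

```text
301 0.08031711265629037 ((0.49175530672073364, -0.12761026620864868), 0.05857190117239952) ((0.492767333984375, -0.12624838948249817), (0.11256333440542221, 0.10443327575922012), 23.80711555480957) [ 0.4932622  -0.12548283]
base 672 [[0.3799999952316284, -0.3799999952316284], [0.5849999785423279, -0.3869999945163727], [0.5979999899864197, -0.041999999433755875], [0.3919999897480011, -0.03500000014901161]]
351 0.08044832287738328 ((0.487101286649704, -0.1263580471277237), 0.05780677869915962) ((0.4887329339981079, -0.12829424440860748), (0.11192121356725693, 0.10496314615011215), 86.30626678466797) [ 0.4877168  -0.12499092]
base 734 [[0.37700000405311584, -0.37700000405311584], [0.5759999752044678, -0.38600000739097595], [0.5910000205039978, -0.03999999910593033], [0.3919999897480011, -0.03099999949336052]]
```

Emit:
{"op": "arm_command", "data": {"rows": [{"fingers": 0,"travel": [-1,0,-1],"roll": 0},{"fingers": 0,"travel": [-2,0,-2.5],"roll": 0},{"fingers": 0,"travel": [-3,0,-4],"roll": 0},{"fingers": 0,"travel": [-4,1,-5],"roll": 0},{"fingers": 0,"travel": [-4,3,-5],"roll": 0},{"fingers": 0,"travel": [-4,5.5,-5],"roll": 0},{"fingers": 0,"travel": [-4,8,-5],"roll": 0},{"fingers": 0,"travel": [-4,10.5,-5],"roll": 0},{"fingers": 0,"travel": [-4,13,-5],"roll": 0},{"fingers": 0,"travel": [-4,15.5,-5],"roll": 0}]}}

```text
time_s: 7.3
tcp_pos: [0.4568, 0.1265, 0.2958]
ee_rot: [[0.995, 0.095, -0.0], [0.095, -0.995, -0.0], [-0.0, 0.0, -1.0]]
wrist_force: [0.1, 0.1, -4.0]
gripper_width: 0.158
```

Emit:
{"op": "arm_command", "data": {"rows": [{"fingers": 0,"travel": [0,2.5,0],"roll": 0},{"fingers": 0,"travel": [0,5,0],"roll": 0},{"fingers": 0,"travel": [0,8,0],"roll": 0},{"fingers": 0,"travel": [0,11,0],"roll": 0},{"fingers": 0,"travel": [0,14,0],"roll": 0},{"fingers": 0,"travel": [0.3,17,0],"roll": 0},{"fingers": 0,"travel": [0.6,20,0],"roll": 0},{"fingers": 0,"travel": [0.9,23,0],"roll": 0},{"fingers": 0,"travel": [0.9,25,0],"roll": 0},{"fingers": 0,"travel": [0.9,25.7,0],"roll": 0}]}}

```text
time_s: 8.3
tcp_pos: [0.4899, -0.1286, 0.2956]
ee_rot: [[0.996, 0.092, -0.001], [0.092, -0.996, -0.001], [-0.001, 0.0, -1.0]]
wrist_force: [-0.2, 0.4, -6.0]
gripper_width: 0.157
```

Emit:
{"op": "arm_command", "data": {"rows": [{"fingers": 0,"travel": [0,0,0],"roll": 0},{"fingers": 0,"travel": [0,0,0],"roll": 0},{"fingers": 0,"travel": [0,0,0],"roll": 0}]}}

```text
time_s: 8.6
tcp_pos: [0.4908, -0.1255, 0.2957]
ee_rot: [[0.995, 0.096, 0.0], [0.096, -0.995, 0.0], [0.0, -0.0, -1.0]]
wrist_force: [-0.2, 0.7, -4.6]
gripper_width: 0.158
```

```bash
python3 - <<'E'
from h import *
im,d,W,p,R=wrist();print(p,R.round(3).tolist())
save(cv2.resize(im,(800,600)),"w2.png");np.savez("w2.npz",im=im,d=d,W=W)
m=(d>0)&(abs(W[...,2]-.08)<.006)&(np.hypot(W[...,0]-.49,W[...,1]+.126)<.075)
t=W[m];print(len(t),t[:,2].mean(),cv2.minEnclosingCircle(t[:,:2].astype(np.float32)),t.min(0),t.max(0))
s,sd=capture("side");save(s,"s3.png");np.save("side_d3.npy",sd)
vv,uu=np.mgrid[0:384,0:512];Q=world("side",sd,uu.ravel(),vv.ravel())
k=(Q[:,2]>.16)&(Q[:,2]<.225)&(np.hypot(Q[:,0]-.49,Q[:,1]+.126)<.045);t=Q[k];print("wt",len(t),np.percentile(t,[2,50,98],0).round(3).tolist() if len(t) else 0)
E
```

```text
[ 0.49075012 -0.12550732  0.29571001] [[0.995, 0.096, 0.0], [0.096, -0.995, 0.0], [0.0, -0.0, -1.0]]
3193 0.08059816471054818 ((0.48845499753952026, -0.12753507494926453), 0.05483512580394745) [ 0.45429694 -0.18183388  0.07794104] [ 0.5424094  -0.07350562  0.08314879]
wt 117 [[0.463, -0.125, 0.179], [0.493, -0.103, 0.203], [0.517, -0.095, 0.225]]
```

View pics/w2.png

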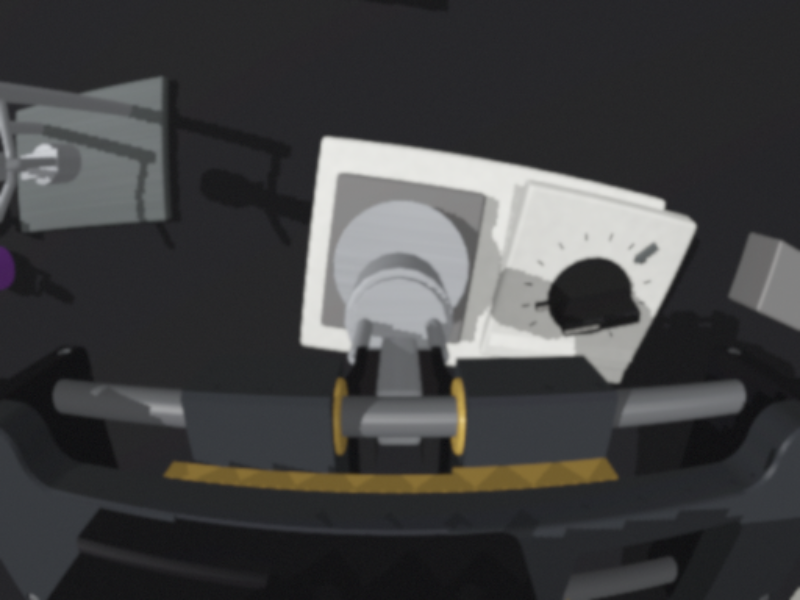

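The pan is at (400,260) and the weight hangs above it. The dial knob is at (590,295) with its pointer at (540,304), and the index tab is at (647,253), upper right. Lowering the weight.

Emit:
{"op": "arm_command", "data": {"rows": [{"fingers": 0,"travel": [-0.2,0.2,1],"roll": 0},{"fingers": 0,"travel": [-0.2,0.2,2.5],"roll": 0},{"fingers": 0,"travel": [-0.2,0.2,4],"roll": 0},{"fingers": 0,"travel": [-0.2,0.2,5.5],"roll": 0},{"fingers": 0,"travel": [-0.2,0.2,7],"roll": 0},{"fingers": 0,"travel": [-0.2,0.2,8],"roll": 0},{"fingers": 0,"travel": [-0.2,0.2,8.7],"roll": 0},{"fingers": 0,"travel": [-0.2,0.2,9.1],"roll": 0},{"fingers": 0,"travel": [-0.2,0.2,9.3],"roll": 0},{"fingers": 0,"travel": [-0.2,0.2,9.3],"roll": 0}]}}

```text
time_s: 9.7
tcp_pos: [0.4894, -0.1283, 0.2027]
ee_rot: [[0.995, 0.096, 0.0], [0.096, -0.995, -0.0], [0.0, 0.0, -1.0]]
wrist_force: [0.7, 0.5, -4.6]
gripper_width: 0.158
```

Emit:
{"op": "arm_command", "data": {"rows": [{"fingers": 0,"travel": [0,0,0.1],"roll": 0},{"fingers": 0,"travel": [0,0,0.2],"roll": 0},{"fingers": 0,"travel": [0,0,0.3],"roll": 0},{"fingers": 0,"travel": [0,0,0.4],"roll": 0},{"fingers": 0,"travel": [0,0,0.5],"roll": 0},{"fingers": 0,"travel": [0,0,0.6],"roll": 0},{"fingers": 0,"travel": [0,0,0.7],"roll": 0},{"fingers": 0,"travel": [0,0,0.8],"roll": 0},{"fingers": 0,"travel": [0,0,0.8],"roll": 0}]}}

```text
time_s: 10.6
tcp_pos: [0.4895, -0.1284, 0.1949]
ee_rot: [[0.995, 0.096, 0.001], [0.096, -0.995, -0.0], [0.001, 0.0, -1.0]]
wrist_force: [-1.0, 0.5, 0.3]
gripper_width: 0.161
```

Emit:
{"op": "arm_command", "data": {"rows": [{"fingers": 0,"travel": [0,0,0.1],"roll": 0},{"fingers": 0,"travel": [0,0,0.1],"roll": 0},{"fingers": 20,"travel": [0,0,0.1],"roll": 0},{"fingers": 25,"travel": [0,0,0.1],"roll": 0},{"fingers": 30,"travel": [0,0,0.1],"roll": 0},{"fingers": 35,"travel": [0,0,0.1],"roll": 0},{"fingers": 45,"travel": [0,0,0.1],"roll": 0},{"fingers": 45,"travel": [0,0,0.1],"roll": 0},{"fingers": 45,"travel": [0,0,0.1],"roll": 0}]}}

```text
time_s: 11.5
tcp_pos: [0.4893, -0.1283, 0.1935]
ee_rot: [[0.995, 0.096, 0.0], [0.096, -0.995, -0.0], [0.0, 0.0, -1.0]]
wrist_force: [-0.1, -0.4, 0.5]
gripper_width: 0.441
```

Emit:
{"op": "arm_command", "data": {"rows": [{"fingers": 45,"travel": [0,0,-0.5],"roll": 0},{"fingers": 45,"travel": [0,0,-2],"roll": 0},{"fingers": 45,"travel": [0,0,-4],"roll": 0},{"fingers": 45,"travel": [0,0,-6],"roll": 0},{"fingers": 45,"travel": [0,0,-8],"roll": 0},{"fingers": 45,"travel": [0,0,-10],"roll": 0},{"fingers": 45,"travel": [-2,0,-12],"roll": 0},{"fingers": 45,"travel": [-5,0,-14],"roll": 0},{"fingers": 45,"travel": [-8,0,-14],"roll": 0},{"fingers": 45,"travel": [-8,0,-14],"roll": 0}]}}

```text
time_s: 12.5
tcp_pos: [0.4071, -0.1362, 0.3353]
ee_rot: [[0.995, 0.095, 0.003], [0.095, -0.995, 0.0], [0.003, -0.0, -1.0]]
wrist_force: [0.9, -0.1, 0.2]
gripper_width: 0.45
```

```bash
python3 - <<'E'
from h import *
im,d,W,p,R=wrist();print(p,sense()["time_s"])
save(cv2.resize(im,(800,600)),"w3.png");np.savez("w3.npz",im=im,d=d,W=W,p=p,R=R)
m=d>0
t=W[m&(np.hypot(W[...,0]-.489,W[...,1]+.127)<.05)&(W[...,2]>.1)]
print("wt",len(t),t[:,2].max())
a=t[t[:,2]>t[:,2].max()-.006];print("top",a.mean(0));
b=t[(t[:,2]>.115)&(t[:,2]<.127)];print("cyl top",cv2.minEnclosingCircle(b[:,:2].astype(np.float32)))
t=W[m&(np.hypot(W[...,0]-.489,W[...,1]+.127)<.07)&(abs(W[...,2]-.073)<.006)];print("pan",len(t),t.mean(0),cv2.minEnclosingCircle(t[:,:2].astype(np.float32)))
E
```

```text
[ 0.40709791 -0.13621706  0.33532456] 12.55
wt 1635 0.4110774855276351
top [ 0.43938192 -0.13127558  0.40975335]
cyl top ((0.4893089830875397, -0.1285833716392517), 0.02804700843989849)
pan 3262 [ 0.4872607  -0.1271258   0.07616483] ((0.48844146728515625, -0.12760844826698303), 0.05531052127480507)
```

View pics/w3.png

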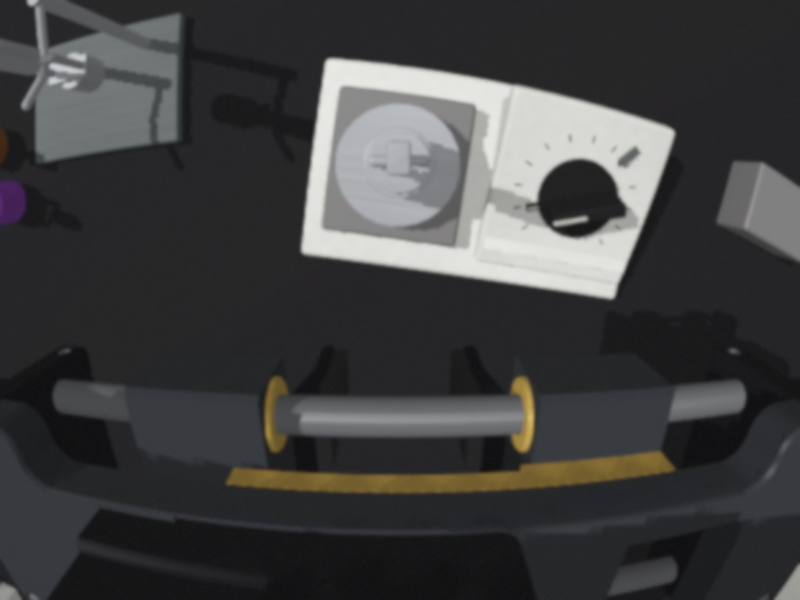

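Weight stands centred on the pan, about 1.3 mm off. In the view the pointer nose is at (530,206), the white line at (570,221), and the index tab at (628,156). Next, the dial geometry.

```bash
cat > dial.py <<'E'
from h import *
from scipy.optimize import least_squares
def dial(im,d,W,c0=None):
    m=(d>0)&(abs(W[...,0]-.482)<.085)&(W[...,1]>-.38)&(W[...,1]<-.215)&(W[...,2]>.03)&(W[...,2]<.18)
    g=im.astype(int).sum(-1)
    P=W[m&(g>500)]; 
    for _ in range(6):
        o=P.mean(0);n=np.linalg.svd(P-o,full_matrices=False)[2][2]; n*=np.sign(n[2]); P=P[abs((P-o)@n)<.004]
    yaw=np.radians(-2.2); ex=np.array([np.cos(yaw),np.sin(yaw),0]);ex-=n*(ex@n);ex/=np.linalg.norm(ex);ey=np.cross(n,ex)
    Q=W[m];G=g[m];L=np.stack([(Q-o)@ex,(Q-o)@ey,(Q-o)@n],1)
    return o,n,ex,ey,L,G
E
python3 - <<'E'
from dial import *
z=np.load("w3.npz");o,n,ex,ey,L,G=dial(z["im"],z["d"],z["W"])
print("plane",o,n,np.degrees(np.arccos(n[2])))
k=(G<170)&(abs(L[:,2]-.009)<.006);S=L[k]
h,e=np.histogram(L[G<170][:,2],np.arange(-.01,.06,.005));print(h)
hull=cv2.convexHull(S[:,:2].astype(np.float32))[:,0]
print(cv2.minEnclosingCircle(S[:,:2].astype(np.float32)))
f=least_squares(lambda q:np.hypot(hull[:,0]-q[0],hull[:,1]-q[1])-.04,S[:,:2].mean(0),loss="soft_l1",f_scale=.002);c=f.x;print("c",c,f.cost)
C=o+ex*c[0]+ey*c[1];print("centre on panel",C)
# rectified view of plane at h=4mm
p,R=z["p"],z["R"];N=400;sc=.2/N
jj,ii=np.meshgrid(np.arange(N),np.arange(N))
X=(N/2-ii)*sc;Y=(N/2-jj)*sc
P=C+X[...,None]*ex+Y[...,None]*ey+.004*n
uv=wproj(P.reshape(-1,3),p,R).reshape(N,N,2).astype(np.float32)
o1=cv2.remap(z["im"],uv[...,0],uv[...,1],cv2.INTER_CUBIC)
for r in(40,52,77): cv2.circle(o1,(200,200),int(r/1000/sc),(255,0,0),1)
save(cv2.resize(o1,(600,600)),"rect.png")
E
```

```text
plane [ 0.48760081 -0.29828846  0.06914098] [-0.33639278  0.02180328  0.94146934] 19.70020508819526
[  0   0   0 107 935  76  75  75  76  87 137 192   0]
((-0.006155763752758503, 0.0023743745405226946), 0.03838932141661644)
c [-0.00503043  0.0015219 ] 8.66230238791084e-05
centre on panel [ 0.4829259  -0.29660191  0.06743155]
```

View pics/rect.png

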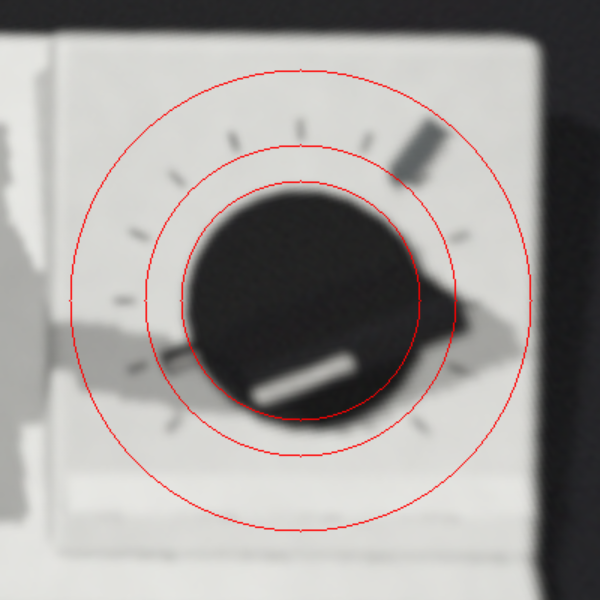

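```bash
python3 - <<'E'
from h import *
s=sense();R=s["ee_rot"];print(np.round(s["joints"],1),s["tcp_pos"],np.degrees(np.arctan2(R[1][0],R[0][0])),s["time_s"])
E
```

```text
[  3.4  -1.2 -14.2  -0.  -76.8  92.1] [ 0.4085411  -0.13611626  0.33482211] 5.469666917981588 12.55
```

Emit:
{"op": "arm_command", "data": {"rows": [{"fingers": 40,"travel": [0.5,1.5,0],"roll": 8},{"fingers": 40,"travel": [1,3.5,0],"roll": 16},{"fingers": 40,"travel": [1.5,5.5,0],"roll": 24},{"fingers": 40,"travel": [2,7.5,0],"roll": 32},{"fingers": 40,"travel": [2.5,9.5,0],"roll": 40},{"fingers": 40,"travel": [3,11.5,0],"roll": 48},{"fingers": 40,"travel": [3.5,13.5,0],"roll": 56},{"fingers": 40,"travel": [4,15.5,1],"roll": 64},{"fingers": 40,"travel": [4.7,16.5,2],"roll": 72},{"fingers": 40,"travel": [4.7,16.5,4],"roll": 76}]}}

```text
time_s: 13.55
tcp_pos: [0.4743, -0.2974, 0.2931]
ee_rot: [[0.329, -0.944, 0.001], [-0.944, -0.329, -0.001], [0.002, -0.001, -1.0]]
wrist_force: [0.2, 0.1, -0.7]
gripper_width: 0.403
```

Emit:
{"op": "arm_command", "data": {"rows": [{"fingers": 37,"travel": [0,0,2],"roll": 0},{"fingers": 37,"travel": [0,0,4],"roll": 0},{"fingers": 37,"travel": [0,0,6],"roll": 0},{"fingers": 37,"travel": [0,0,8],"roll": 0},{"fingers": 37,"travel": [0,0,9],"roll": 0},{"fingers": 37,"travel": [0,0,9],"roll": 0},{"fingers": 37,"travel": [0,0,9],"roll": 0}]}}

```text
time_s: 14.25
tcp_pos: [0.4729, -0.2961, 0.204]
ee_rot: [[0.334, -0.943, 0.001], [-0.943, -0.334, -0.001], [0.001, -0.0, -1.0]]
wrist_force: [0.6, -0.3, 0.3]
gripper_width: 0.371
```

```bash
python3 - <<'E'
from h import *
im,d,W,p,R=wrist();print(p,np.degrees(np.arctan2(R[1,0],R[0,0])))
o=im.copy()
C=np.array([.4829,-.2966,.0674]);n=np.array([-.336,.022,.941])
for h in(.034,.046):
    q=wproj(C+h*n,p,R)[0];cv2.circle(o,tuple(int(t) for t in q),2,(255,0,0),-1)
save(cv2.resize(o,(800,600)),"w4.png")
E
```

```text
[ 0.47291791 -0.29606183  0.20402271] -70.49545515388877
```

View pics/w4.png

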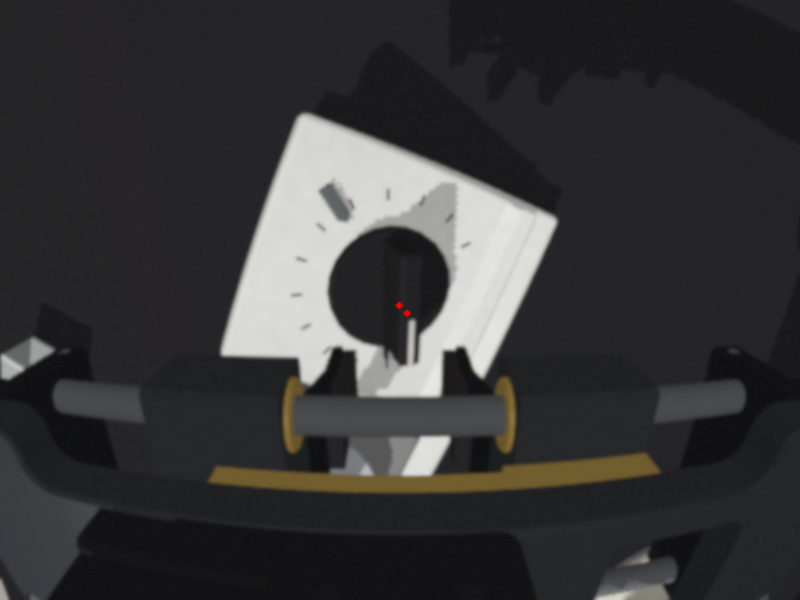

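Tool is aligned with the bar: bar at (410,310), white line pointing down, matching the predicted axis point. Lowering the fork over the bar and turning clockwise.

Emit:
{"op": "arm_command", "data": {"rows": [{"fingers": 37,"travel": [0,0.15,2],"roll": 0},{"fingers": 37,"travel": [0,0.15,4],"roll": 0},{"fingers": 37,"travel": [0,0.15,6],"roll": 0},{"fingers": 37,"travel": [0,0.15,7.5],"roll": 0},{"fingers": 37,"travel": [0,0.15,8.5],"roll": 0},{"fingers": 37,"travel": [0,0.15,9.3],"roll": 0},{"fingers": 37,"travel": [0,0.15,9.9],"roll": 0},{"fingers": 37,"travel": [0,0.15,10.3],"roll": 0},{"fingers": 37,"travel": [0,0.15,10.3],"roll": 0}]}}

```text
time_s: 15.2
tcp_pos: [0.4707, -0.2962, 0.1004]
ee_rot: [[0.334, -0.943, -0.0], [-0.943, -0.334, 0.0], [-0.0, 0.0, -1.0]]
wrist_force: [-0.4, -0.2, 0.2]
gripper_width: 0.372
```

Emit:
{"op": "arm_command", "data": {"rows": [{"fingers": 37,"travel": [0,0,0],"roll": 4},{"fingers": 37,"travel": [0,0,0],"roll": 8},{"fingers": 37,"travel": [0,0,0],"roll": 12},{"fingers": 37,"travel": [0,0,0],"roll": 16},{"fingers": 37,"travel": [0,0,0],"roll": 20},{"fingers": 37,"travel": [0,0,0],"roll": 25},{"fingers": 37,"travel": [0,0,0],"roll": 30},{"fingers": 37,"travel": [0,0,0],"roll": 35},{"fingers": 37,"travel": [0,0,0],"roll": 40}]}}

```text
time_s: 16.1
tcp_pos: [0.47, -0.2972, 0.1014]
ee_rot: [[-0.353, -0.936, -0.001], [-0.936, 0.353, -0.001], [0.002, 0.001, -1.0]]
wrist_force: [-2.7, -3.8, 1.8]
gripper_width: 0.37
```

Forces are small and the bar is being pushed. Continuing to 140 degrees total, then look.

Emit:
{"op": "arm_command", "data": {"rows": [{"fingers": 37,"travel": [0,0,0],"roll": 5},{"fingers": 37,"travel": [0,0,0],"roll": 10},{"fingers": 37,"travel": [0,0,0],"roll": 15},{"fingers": 37,"travel": [0,0,0],"roll": 20},{"fingers": 37,"travel": [0,0,0],"roll": 25},{"fingers": 37,"travel": [0,0,0],"roll": 30},{"fingers": 37,"travel": [0,0,0],"roll": 35},{"fingers": 37,"travel": [0,0,0],"roll": 40},{"fingers": 37,"travel": [0,0,0],"roll": 45},{"fingers": 37,"travel": [0,0,0],"roll": 50}]}}

```text
time_s: 17.1
tcp_pos: [0.4692, -0.2961, 0.1012]
ee_rot: [[-0.944, -0.331, -0.003], [-0.331, 0.944, 0.0], [0.003, 0.001, -1.0]]
wrist_force: [-3.2, 1.4, 2.4]
gripper_width: 0.373
```

Emit:
{"op": "arm_command", "data": {"rows": [{"fingers": 37,"travel": [0,0,0],"roll": 5},{"fingers": 37,"travel": [0,0,0],"roll": 10},{"fingers": 37,"travel": [0,0,0],"roll": 15},{"fingers": 37,"travel": [0,0,0],"roll": 20},{"fingers": 37,"travel": [0,0,0],"roll": 25},{"fingers": 37,"travel": [0,0,0],"roll": 30},{"fingers": 37,"travel": [0,0,0],"roll": 35},{"fingers": 37,"travel": [0,0,0],"roll": 40},{"fingers": 37,"travel": [0,0,0],"roll": 45},{"fingers": 37,"travel": [0,0,0],"roll": 50}]}}

```text
time_s: 18.1
tcp_pos: [0.4703, -0.2962, 0.1008]
ee_rot: [[-0.86, 0.511, -0.001], [0.511, 0.86, 0.0], [0.001, -0.0, -1.0]]
wrist_force: [-0.7, 0.5, -0.6]
gripper_width: 0.372
```

Emit:
{"op": "arm_command", "data": {"rows": [{"fingers": 37,"travel": [0,0,0],"roll": -3},{"fingers": 37,"travel": [0,0,0],"roll": -3},{"fingers": 37,"travel": [0,0,-2],"roll": -3},{"fingers": 37,"travel": [0,0,-5],"roll": -3},{"fingers": 37,"travel": [0,0,-8],"roll": -3},{"fingers": 37,"travel": [0,0,-12],"roll": -3},{"fingers": 37,"travel": [0,0,-15],"roll": -3},{"fingers": 37,"travel": [0,0,-15],"roll": -3},{"fingers": 37,"travel": [0,0,-15],"roll": -3}]}}

```text
time_s: 19.0
tcp_pos: [0.4709, -0.2961, 0.2514]
ee_rot: [[-0.886, 0.463, 0.002], [0.463, 0.886, -0.0], [-0.002, 0.001, -1.0]]
wrist_force: [-0.3, 0.3, -0.2]
gripper_width: 0.372
```

```bash
cat > rect.py <<'E'
from h import *
import sys
C=np.array([.4829,-.2966,.0674]);n=np.array([-.336,.022,.941]);n/=np.linalg.norm(n)
y=np.radians(-2.2);ex=np.array([np.cos(y),np.sin(y),0]);ex-=n*(ex@n);ex/=np.linalg.norm(ex);ey=np.cross(n,ex)
im,d,W,p,R=wrist();s=sense();print(s["time_s"],p,np.degrees(np.arctan2(R[1,0],R[0,0])),s["wrist_force"])
N=400;sc=.2/N;jj,ii=np.meshgrid(np.arange(N),np.arange(N))
P=C+((N/2-ii)*sc)[...,None]*ex+((N/2-jj)*sc)[...,None]*ey+.004*n
uv=wproj(P.reshape(-1,3),p,R).reshape(N,N,2).astype(np.float32)
o=cv2.remap(im,uv[...,0],uv[...,1],cv2.INTER_CUBIC)
g=o.sum(-1)<260
# dark pixels by angle in ring 46..51 mm (clockwise from up)
r=np.hypot(ii-200,jj-200)*sc;a=np.degrees(np.arctan2(jj-200,200-ii))
for lo,hi in((.043,.046),(.046,.049),(.049,.0525),(.056,.062),(.062,.07)):
    t=o.astype(int).sum(-1);k=(r>lo)&(r<hi);h=[t[k&(abs(a-b)<1.5)].mean() for b in range(-60,100,3)]
    print(lo,[(b,int(x)) for b,x in zip(range(-60,100,3),h) if x<430])
for q in(52,77): cv2.circle(o,(200,200),int(q/1000/sc),(255,0,0),1)
save(cv2.resize(o,(600,600)),sys.argv[1])
E
python3 rect.py r2.png
```

```text
19.05 [ 0.4709083  -0.29608202  0.25140019] 152.4361871266461 [ 0.13852245 -0.47776478 -0.19312225]
0.043 []
0.046 []
0.049 [(39, 406)]
0.056 [(-18, 265), (-15, 224), (-12, 165), (-9, 86), (-6, 126), (-3, 388), (36, 402), (39, 293), (42, 312)]
0.062 [(-18, 222), (-15, 54), (-12, 63), (-9, 77), (-6, 79), (-3, 100), (0, 366), (36, 418), (39, 293), (42, 337), (60, 279), (63, 108), (66, 129), (69, 290), (72, 350)]
```

View pics/r2.png

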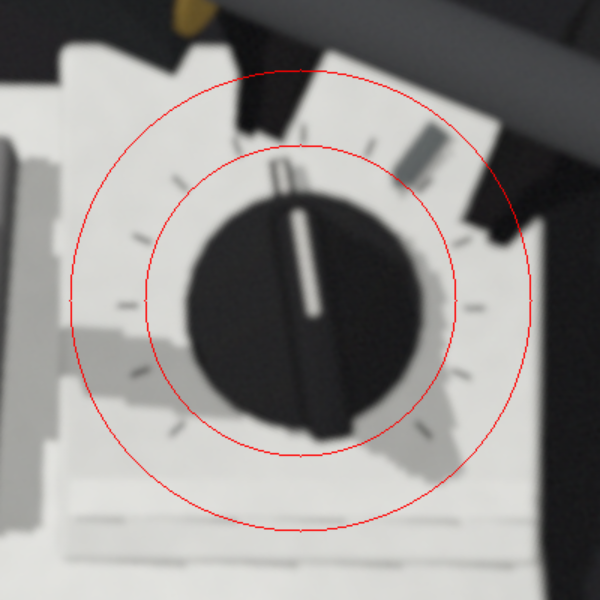

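The pointer nose is now at (280,163) in the rectified view, and the index tab's inner tip is at (402,180). That leaves about 47° clockwise. I'll re-align with the bar, use a narrower fork, and go on.

Emit:
{"op": "arm_command", "data": {"rows": [{"fingers": 37,"travel": [0,0,0],"roll": -8},{"fingers": 37,"travel": [0,0,2],"roll": -16},{"fingers": 37,"travel": [0,0,4],"roll": -24},{"fingers": 37,"travel": [0,0,6],"roll": -32},{"fingers": 37,"travel": [0,0,8],"roll": -34},{"fingers": 37,"travel": [0,0,10],"roll": -34},{"fingers": 37,"travel": [0,0,12],"roll": -34},{"fingers": 37,"travel": [0,0,13.5],"roll": -34},{"fingers": 37,"travel": [0,0,14.5],"roll": -34},{"fingers": 37,"travel": [0,0,15],"roll": -34}]}}

```text
time_s: 20.05
tcp_pos: [0.4697, -0.2959, 0.0987]
ee_rot: [[-0.994, -0.113, -0.003], [-0.113, 0.994, 0.001], [0.003, 0.001, -1.0]]
wrist_force: [-0.5, 0.5, -0.1]
gripper_width: 0.372
```

Emit:
{"op": "arm_command", "data": {"rows": [{"fingers": 22,"travel": [0,0,0],"roll": 0},{"fingers": 22,"travel": [0,0,0],"roll": 0},{"fingers": 22,"travel": [0,0,0],"roll": 0},{"fingers": 22,"travel": [0,0,0],"roll": 0}]}}

```text
time_s: 20.45
tcp_pos: [0.4711, -0.2963, 0.1013]
ee_rot: [[-0.994, -0.113, 0.001], [-0.113, 0.994, -0.0], [-0.001, -0.001, -1.0]]
wrist_force: [-0.1, 0.5, -0.9]
gripper_width: 0.232
```

Emit:
{"op": "arm_command", "data": {"rows": [{"fingers": 22,"travel": [0,0,0],"roll": 5},{"fingers": 22,"travel": [0,0,0],"roll": 10},{"fingers": 22,"travel": [0,0,0],"roll": 15},{"fingers": 22,"travel": [0,0,0],"roll": 20},{"fingers": 22,"travel": [0,0,0],"roll": 25},{"fingers": 22,"travel": [0,0,0],"roll": 30},{"fingers": 22,"travel": [0,0,0],"roll": 35},{"fingers": 22,"travel": [0,0,0],"roll": 40},{"fingers": 22,"travel": [0,0,0],"roll": 45},{"fingers": 22,"travel": [0,0,0],"roll": 48}]}}

```text
time_s: 21.45
tcp_pos: [0.4708, -0.297, 0.101]
ee_rot: [[-0.747, 0.664, 0.001], [0.664, 0.747, -0.001], [-0.001, -0.0, -1.0]]
wrist_force: [-0.8, -3.0, 0.0]
gripper_width: 0.225
```

Emit:
{"op": "arm_command", "data": {"rows": [{"fingers": 22,"travel": [0,0,0],"roll": 0},{"fingers": 37,"travel": [0,0,0],"roll": 0},{"fingers": 37,"travel": [0,0,0],"roll": 0},{"fingers": 37,"travel": [0,0,-2],"roll": 0},{"fingers": 37,"travel": [0,0,-5],"roll": 0},{"fingers": 37,"travel": [0,0,-8],"roll": 0},{"fingers": 37,"travel": [0,0,-12],"roll": 0},{"fingers": 37,"travel": [0,0,-15],"roll": 0},{"fingers": 37,"travel": [0,0,-15],"roll": 0},{"fingers": 37,"travel": [0,0,-15],"roll": 0}]}}

```text
time_s: 22.45
tcp_pos: [0.4709, -0.2957, 0.2511]
ee_rot: [[-0.749, 0.663, 0.002], [0.663, 0.749, 0.001], [-0.001, 0.002, -1.0]]
wrist_force: [0.4, -0.0, -0.8]
gripper_width: 0.37
```

```bash
python3 rect.py r3.png
```

```text
22.5 [ 0.47090325 -0.29565045  0.25107102] 138.50867604034997 [-0.74309833 -0.33904146 -0.40529989]
0.043 [(27, 360), (36, 419)]
0.046 []
0.049 [(39, 358), (42, 416)]
0.056 [(-3, 245), (0, 123), (3, 134), (6, 100), (9, 118), (12, 357), (36, 386), (39, 290), (42, 316), (93, 429)]
0.062 [(-3, 218), (0, 65), (3, 74), (6, 87), (9, 86), (12, 110), (15, 352), (36, 401), (39, 291), (42, 342), (75, 423), (78, 237), (81, 345)]
```

View pics/r3.png

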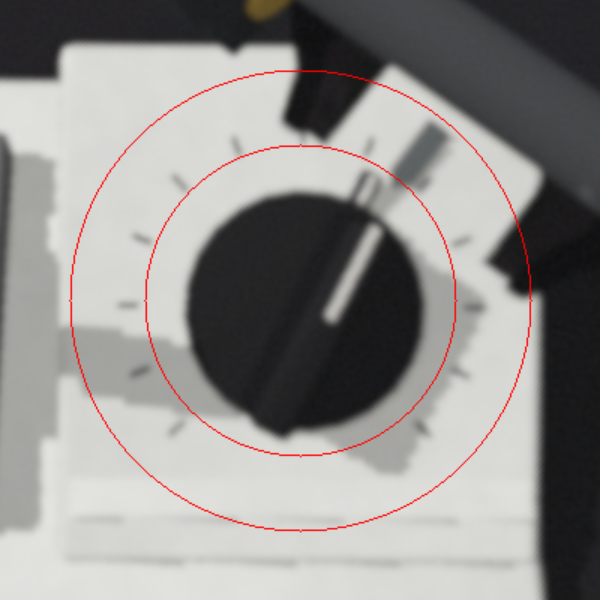

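Pointer tip is at (372,175) and the index inner tip at (400,180): about 9.5 mm, or 10°, remains. I'll go back to the same contact heading and roll 10° more.

Emit:
{"op": "arm_command", "data": {"rows": [{"fingers": 37,"travel": [0,0,3],"roll": 0},{"fingers": 37,"travel": [0,0,6],"roll": 0},{"fingers": 37,"travel": [0,0,9],"roll": 0},{"fingers": 37,"travel": [0,0,12],"roll": 0},{"fingers": 37,"travel": [0,0,14],"roll": 0},{"fingers": 37,"travel": [0,0,15],"roll": 0},{"fingers": 22,"travel": [0,0,15],"roll": 0},{"fingers": 22,"travel": [0,0,15],"roll": 0},{"fingers": 22,"travel": [0,0,15],"roll": 0},{"fingers": 22,"travel": [0,0,15],"roll": 0}]}}

```text
time_s: 23.5
tcp_pos: [0.4707, -0.2969, 0.1013]
ee_rot: [[-0.749, 0.663, 0.001], [0.663, 0.749, -0.001], [-0.001, -0.0, -1.0]]
wrist_force: [-1.4, -4.4, -1.2]
gripper_width: 0.23
```

Emit:
{"op": "arm_command", "data": {"rows": [{"fingers": 22,"travel": [0,0,0],"roll": 2},{"fingers": 22,"travel": [0,0,0],"roll": 4},{"fingers": 22,"travel": [0,0,0],"roll": 6},{"fingers": 22,"travel": [0,0,0],"roll": 8},{"fingers": 22,"travel": [0,0,0],"roll": 10},{"fingers": 22,"travel": [0,0,0],"roll": 10},{"fingers": 22,"travel": [0,0,0],"roll": 10}]}}

```text
time_s: 24.2
tcp_pos: [0.4706, -0.2971, 0.1012]
ee_rot: [[-0.622, 0.783, 0.001], [0.783, 0.622, -0.001], [-0.002, -0.0, -1.0]]
wrist_force: [-2.2, -4.3, -2.1]
gripper_width: 0.222
```

Emit:
{"op": "arm_command", "data": {"rows": [{"fingers": 37,"travel": [0,0,0],"roll": 0},{"fingers": 37,"travel": [0,0,0],"roll": 0},{"fingers": 37,"travel": [0,0,0],"roll": 0},{"fingers": 37,"travel": [0,0,-2],"roll": 0},{"fingers": 37,"travel": [0,0,-5],"roll": 0},{"fingers": 37,"travel": [0,0,-8],"roll": 0},{"fingers": 37,"travel": [0,0,-12],"roll": 0},{"fingers": 37,"travel": [0,0,-15],"roll": 0},{"fingers": 37,"travel": [0,0,-15],"roll": 0},{"fingers": 37,"travel": [0,0,-15],"roll": 0}]}}

```text
time_s: 25.2
tcp_pos: [0.471, -0.2958, 0.2513]
ee_rot: [[-0.622, 0.783, 0.002], [0.783, 0.622, 0.0], [-0.001, 0.002, -1.0]]
wrist_force: [-0.1, -0.6, -0.5]
gripper_width: 0.37
```

```bash
python3 rect.py r4.png; python3 - <<'E'
import cv2
a=cv2.imread("pics/r4.png");cv2.imwrite("pics/r4c.png",cv2.resize(a[90:330,180:480],(750,600),interpolation=cv2.INTER_CUBIC))
E
```

```text
25.25 [ 0.47102997 -0.29578605  0.25127869] 128.4895489489456 [-1.30665173 -0.39939489 -0.52359209]
0.043 [(39, 399), (42, 417), (48, 401)]
0.046 [(39, 398), (42, 408), (48, 422)]
0.049 [(39, 342), (42, 380)]
0.056 [(9, 237), (12, 238), (15, 176), (18, 113), (21, 137), (24, 385), (36, 382), (39, 289), (42, 316), (93, 406)]
0.062 [(9, 136), (12, 69), (15, 82), (18, 98), (21, 100), (24, 156), (36, 396), (39, 290), (42, 343)]
```

View pics/r4c.png

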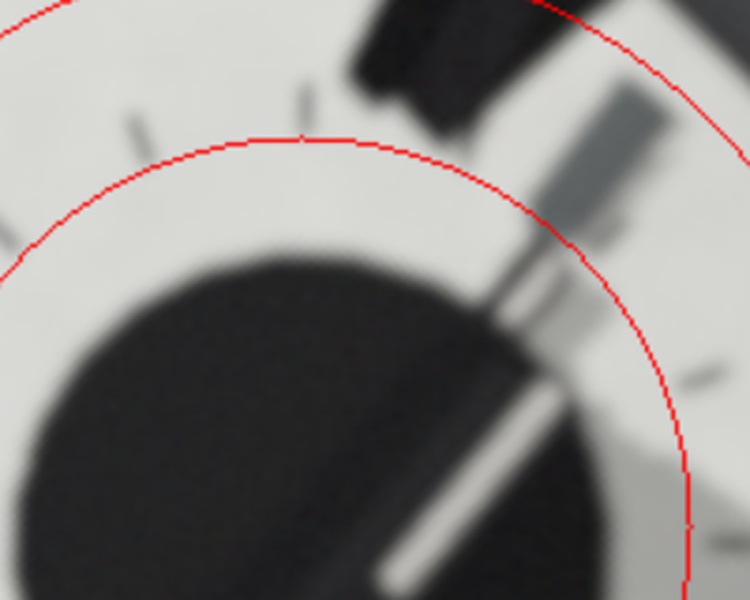

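Pointer nose (white, about (522,286)) now nearly continues the index tab (inner end (556,222)). Cross-check numerically with the direction of the white line, from the wrist image and another camera.

```bash
cat > line.py <<'E'
from h import *
C=np.array([.4829,-.2966,.0674]);n=np.array([-.336,.022,.941]);n/=np.linalg.norm(n)
y=np.radians(-2.2);ex=np.array([np.cos(y),np.sin(y),0]);ex-=n*(ex@n);ex/=np.linalg.norm(ex);ey=np.cross(n,ex)
N=400;sc=.2/N;jj,ii=np.meshgrid(np.arange(N),np.arange(N));X=(N/2-ii)*sc;Y=(N/2-jj)*sc
im,d,W,p,R=wrist();sim,sd=capture("side");cim,_=capture("scene")
def rect(cam,h):
    P=(C+X[...,None]*ex+Y[...,None]*ey+h*n).reshape(-1,3)
    if cam=="wrist": uv=wproj(P,p,R);I=im
    else:
        c,f=cal(cam);q=(P-np.array(c["origin"]))@np.array(c["attitude"]);uv=np.stack([q[:,0]/q[:,2]*f+c["cx"],q[:,1]/q[:,2]*f+c["cy"]],1);I=sim if cam=="side" else cim
    uv=uv.reshape(N,N,2).astype(np.float32);return cv2.remap(I,uv[...,0],uv[...,1],cv2.INTER_CUBIC).astype(int)
def pca(m,nm):
    l,k,st,ce=cv2.connectedComponentsWithStats(m.astype(np.uint8))
    for i in range(1,l):
        if st[i,4]<60: continue
        P=np.stack([X[k==i],Y[k==i]],1);c=P.mean(0);w,v=np.linalg.eigh(np.cov(P.T));e=v[:,1];e*=np.sign(e@c)
        print(nm,"n",st[i,4],"c mm",(c*1e3).round(1),"pos ang",np.degrees(np.arctan2(-c[1],c[0])).round(1),"dir",np.degrees(np.arctan2(-e[1],e[0])).round(1),"len",(4*np.sqrt(w[::-1])*1e3).round(1))
r=np.hypot(X,Y);A=np.degrees(np.arctan2(-Y,X))
t=rect("wrist",.046).sum(-1);pca((t>250)&(r<.037)&(A>0)&(A<90)&(t<700),"wline")
t=rect("wrist",.003).sum(-1);pca((t<400)&(r>.051)&(r<.085)&(A>28)&(A<50),"windex")
for c in("side","scene"):
    t=rect(c,.046).sum(-1);pca((t>220)&(r<.03)&(A>-10)&(A<90),c+" line")
    t=rect(c,.003).sum(-1);pca((t<400)&(r>.055)&(r<.08)&(A>28)&(A<50),c+" index")
E
python3 line.py
```

```text
wline n 1532 c mm [ 14.4 -21.6] pos ang 56.3 dir 114.7 len [38.3 35.8]
windex n 359 c mm [ 66.  -47.3] pos ang 35.6 dir 116.0 len [41.6 12.2]
windex n 722 c mm [ 48.2 -40. ] pos ang 39.7 dir 36.9 len [25.4  9.3]
side line n 1525 c mm [  9.3 -17.2] pos ang 61.6 dir 147.6 len [30.  26.4]
side index n 553 c mm [ 47.9 -39.9] pos ang 39.8 dir 29.4 len [18.5 10.2]
scene line n 828 c mm [  8.  -10.2] pos ang 52.1 dir 136.6 len [23.7 11.7]
scene index n 119 c mm [ 45. -34.] pos ang 37.1 dir -43.7 len [13.   3.2]
```

```bash
sed -i '/^r=np.hypot/,$d' line.py; cat >> line.py <<'E'
r=np.hypot(X,Y);A=np.degrees(np.arctan2(-Y,X))
for c in("wrist","side","scene"):
    t=rect(c,.046).sum(-1).astype(np.float32)
    th=cv2.morphologyEx(t,cv2.MORPH_TOPHAT,cv2.getStructuringElement(cv2.MORPH_ELLIPSE,(19,19)))
    pca((th>150)&(r<.042),c+" line")
E
python3 line.py
```

```text
wrist line n 619 c mm [ 11.4 -12.9] pos ang 48.5 dir 39.5 len [33.9  6. ]
side line n 82 c mm [ 24.4 -24.4] pos ang 45.0 dir -29.3 len [8.5 3.2]
```

The line direction is 39.5° and the index is at 38.6–39.7°, so they agree within about 2°. Last I'll check the weights, then hand in.

```bash
python3 - <<'E'
from h import *
vv,uu=np.mgrid[0:384,0:512]
for n in("side","scene"):
    im,d=capture(n);Q=world(n,d,uu.ravel(),vv.ravel());Q=Q[d.ravel()>0]
    for nm,x,y,z0,z1 in(("small",.565,.167,.222,.27),("big tab",.489,-.128,.19,.24)):
        t=Q[(np.hypot(Q[:,0]-x,Q[:,1]-y)<.03)&(Q[:,2]>z0)&(Q[:,2]<z1)];print(n,nm,len(t),t.mean(0).round(3) if len(t) else "")
s=sense();print(s["time_s"],s["wrist_force"],s["tcp_pos"])
finish_job()
E
```

```text
side small 34 [0.564 0.168 0.239]
side big tab 37 [ 0.488 -0.123  0.21 ]
scene small 47 [0.57  0.166 0.237]
scene big tab 41 [ 0.495 -0.125  0.208]
25.65 [-0.04651511 -0.5170967  -0.68735762] [ 0.47064179 -0.29616015  0.24997877]
the job is handed in; nothing more can be done
```

The job is done and handed in at 25.7 s of the 72 s allowed; the hand-in gives no verdict, so these are my own checks.

- **Big weight:** I took it off its hook and set it down on the pan, then let go. After release it stood about 1.3 mm from the pan's centre, with the pan sunk. The cameras showed it in the same place just before hand-in.
- **Dial:** I turned the knob clockwise with the open fingers straddling its bar, in three steps, looking after each.
    - The line on the bar read 39.5° and the index tab 38.6 to 39.7°, well inside 5°.
    - Judging the pointer nose by eye gave 40.7 to 41.5°, or 2 to 3 mm past the tab. That disagrees slightly but is still inside 4.5 mm.
    - The side and scene cameras were too coarse to confirm the line's angle.
- **Everything else:** The small weight measured within 1 mm of its start. I never approached the bottle, tip box or tube rack, and did not measure them again. The gripper finished clear, with its TCP about 0.25 m above the bench over the knob.

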